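# Send a painted tablet down the drying rail

### The arm

A 6-joint arm with a two-finger parallel gripper is mounted at the origin on the work surface. World frame = base frame: x ahead of the robot, y to its left, z up, the work surface at z = 0. Lengths are in m, angles in rad, forces in N, time in s.
With the tool pointing down it reaches from about 0.275 to 0.875 m from the base axis. Payload 12.5 kg.
Tool frame: the origin (TCP) lies on the centre line of the jaws, within the pads' length; the fingertips stand 11 mm ahead of it and the grasp point (between the pads) lies 8 mm behind it; x points along the fingers, y is the direction in which the jaws open and shut, and the axes are right-handed (so a half turn about x gives the same grasp; the last joint's range is limited). The gripper opens to 85 mm and grips with 20 to 120 N. Pads are 22 mm wide; open, the fingers measure 114 mm over their backs; the gripper's body (76 mm by 85 mm) begins 54 mm behind the grasp point. The pads swing forward as they close: fully open they stand 13 mm farther back than shut.
Start: joints at [1.263, 0.351, 1.652, -0, 1.139, -0.085], TCP at [0.121, 0.536, 0.208] pointing down, gripper open.
Joint ranges: [-2.75, 2.75], [-0.79, 2.1], [0.01, 2.65], [-1.57, 4.71], [0.07, 3.14], [-2.87, 2.87]. Speed limits (rad/s): [2.22, 2.22, 2.79, 3.14, 3.14, 3.14].

### API

Orientations are given as a 3x3 rotation matrix whose columns are the frame's x, y, z axes.
In Python, from rig import env, snapshot gives the robot as it stands.
- The arm moves only by the shell command python3 -m inch 'ROWS' [FORCE]. ROWS is JSON, one flat list of numbers, 7 for each row, row after row: the turn, a rotation vector about the world's x, y, z in rad, then the shift along the world's x, y, z in m, then the finger opening in m, from 0 to 0.0854. In form: [wx, wy, wz, tx, ty, tz, fingers, wx, wy, wz, tx, ty, tz, fingers, ...]. A call has 1 to 10 rows; each row shifts and turns the commanded pose from where the row before left it; what a row does not reach is not made up. A row lasts 1/12 s, in which the tool goes at most 41.7 mm and 7.16 degrees, less where a joint would pass 70% of its speed; a pose out of reach is approached as far as the arm can. A call with a gripper value outside its range is refused whole. The fingers move at their own pace and stop on an object; FORCE is the grip in N (left out, the last holds). Time passes only in rows, so rows that do not move let the fingers close. It gives the time, the measured TCP pose, the force and the opening at its end, in the units of the state.
- env.sense(): the state, without advancing time (a new reading comes with each control period).
- snapshot(name): name is "scene" or "top"; returns a dict with "img" (384x512x3 uint8, red, green, blue), "fx", "fy", "cx", "cy" (pixels), "R" (3x3) and "t" (3): a world point X has camera coordinates R X + t. Camera axes: x right, y down, z forward; pixel columns grow to the right and rows downward; lengths in m; the calibration is good to about 2 mm. A picture is of the moment at which its call begins. There is no depth.
- env.sign_off(): hands the job in, once; it reports no verdict.
The state is a dict: "clock": time; "joint_positions": joint angles; "dq": joint speeds; "joint_torque": joint torques, N m; "ee_pos": TCP position; "orientation": TCP orientation; "force": force on the tool from outside, world axes, zero at the start; "moment": the same for the moment, N m; "width": finger opening in m.
Only numpy, scipy, OpenCV 4.12 (cv2) and the standard library are available. Lean on these libraries where they do the work, as an engineer would, in place of code of your own. Each camera call takes 0.05 s, during which the arm holds its last target.

### The job

Unhook the roller hanger with the freshly painted tablet from the painting stand and hook it over the bare upper end of the sloping drying rail, letting its wheels down onto the bar gently while you still hold it. Keeping the wheels on the bar, slide it with a light hand past the spring keeper, then let go before the dust cover and see that it rolls by itself under the cover and comes to rest against the rubber stop. Do not press hard on the rail, and leave the other things on the desk where they are.

Things in the scene. Friction and masses are not known exactly. Their poses are not given: they have to be found in the camera images.
- hanger: roller hanger, 145 to 220 g: x = rolling direction (downhill when hung), z up. Origin between its two grooved wheels at the groove bottom, where they touch a bar. Wheels at x +-22, groove radius 10 and 16 wide, flanges radius 15 (75 long in all) dipping to z -5. A strap at y -16 to -13 goes down past the bar, a foot (top at z -54) returns under it; tablet to z -133. The hook opens to +y only.
- grip (a point): centre of the hanger's wooden grip, 70 above the hanger's origin, axes as the hanger's. The grip is upright, 16 wide in y, 30 long in x, 50 tall (24 above and 26 below this point); below it a steel plate and the wheels.
- stand: drying rail on a board 470 x 140 x 14 (y -50 to 90): x = downhill, z up, origin under the board at x,y 0. The rail is a round bar, 10 thick, at y 0 from x -200 to its pivot at the low post (x 205), where its top is 165 over the desk. Its slope is clamped by hand at 5.4 to 9.5 degrees and is not given: feel for it. Clear dust cover over x 70 to 230, roof at 305. Upright props only at y above 20.
- load_mark (a point): mark on the stand's board (14 over the desk) straight below the middle of the bare loading end of the bar, at x -145 of the stand; axes as the stand's. The bar's top above this mark lies 198 to 223 over the desk, as the slope is set (350 level distance from the pivot). A hanger hung here clears the keeper by some 25.
- keeper_mark (a point): point on the board straight below the keeper, at x -65 of the stand; axes as the stand's. The keeper is a sprung lever at the bar's +y side with a small roller 17 above the bar's top, in the way of the wheel flanges. Each wheel lifts it when pushed with 2 to 5 N, so a hanger does not pass by its own weight; it is past with its origin 40 or more downhill of this point.
- stop (a point): middle of the face of the rubber stop at the low end of the bar, facing uphill, 178 over the desk, at x 192 of the stand; axes as the stand's. A hanger against it has its origin about 37 uphill of this face.
- painting_stand: small stand on which the hanger hangs at the start, its hook open to the stand's +y: board 160 x 120, one post at its -x end, a 10 thick level bar at y 0 from x -78 to 60, top 165 over the desk under the hanger, ends bent up 7. Origin under the board below the hanger's middle, x along the bar. To unhook: lift about 20, then move to -y until the foot is clear (about 40).
- paint_jar: closed paint jar, 44 across, 50 tall, origin at its foot; a bystander
- pebble: flat pebble, 52 across, 19 tall, origin at its foot; a bystander
- tape_roll: roll of tape lying flat, 84 across, 19 tall, origin at its foot; a bystander
- brush: paint brush lying on the desk along its own x, origin at its underside; a bystander

How it is judged:
On the way, in this order (a step that is already met when the one before it is completed fails the run):
1. the hanger is held with its wheels down on the bare upper end of the bar, above the keeper (x of hanger in the frame of stand between -0.185 and -0.105 m and y of hanger in the frame of stand between -0.006 and 0.006 m and contact force between hanger and stand above 0.2 N and contact force between hanger and the fingers above 0.5 N), for 0.3 s.
2. still held and with its wheels on the bar, the hanger is under the keeper (x of hanger in the frame of stand between -0.095 and -0.055 m and y of hanger in the frame of stand between -0.006 and 0.006 m and contact force between hanger and stand above 0.2 N and contact force between hanger and the fingers above 0.5 N), for 0.05 s.
3. still held and with its wheels on the bar, the hanger is past the keeper (x of hanger in the frame of stand above -0.025 m and y of hanger in the frame of stand between -0.006 and 0.006 m and contact force between hanger and stand above 0.2 N and contact force between hanger and the fingers above 0.5 N), for 0.05 s.
At the end, for the whole second after the job is handed in: The hanger hangs on the bar under the dust cover against the rubber stop: origin 30 to 46 mm uphill of the stop's face, within 6 mm of the bar's middle sideways, at rest (below 0.02 m/s) (x of hanger in the frame of stand between 0.146 and 0.162 m and y of hanger in the frame of stand between -0.006 and 0.006 m and z of hanger in the frame of stand above 0.16 m and linear speed of hanger below 0.02 m/s); the robot touches nothing.
It fails at once if the hanger is pressed on the rail with more than 20 N while held (contact force between hanger and stand above 20 N and contact force between hanger and the fingers above 0.3 N).
It fails at once if a bystander is moved more than 30 mm (distance of any of paint_jar, pebble, tape_roll, brush from where it was at the start of the episode above 0.03 m).
It fails at once if the hanger is still held or pushed when it is under the dust cover (x of hanger in the frame of stand above 0.05 m and contact force between hanger and the fingers above 0.5 N and y of hanger in the frame of stand between -0.03 and 0.03 m).
It also fails if it takes over 67 s, if anything falls off the work surface, if the arm or the gripper's body presses on something with over 40 N, if the wrist force passes 120 N, or if a joint passes its speed limit or range.

## Working session

There is one attempt and no reset: what is moved stays moved. The work goes in short steps, Python scripts to look and compute and a shell command to move; the robot and the scene stay as the last step left them, time stands still between calls to the robot, and variables do not carry over. Pictures are saved under pics/ and viewed, and the job is handed in when it is done.

```bash
ls; mkdir -p pics; python3 - <<'E'
from rig import env, snapshot
import cv2,numpy as np,pickle
d={}
for n in("scene","top"):
    s=snapshot(n); d[n]=s
    cv2.imwrite(f"pics/{n}0.png",s["img"][:,:,::-1])
    print(n,s["fx"],s["fy"],s["cx"],s["cy"],np.round(s["R"],4).tolist(),np.round(s["t"],4).tolist(), "cam",np.round(-np.array(s["R"]).T@s["t"],3))
pickle.dump(d,open("s0.pkl","wb"))
s=env.sense();print({k:np.round(v,4).tolist() for k,v in s.items()})
E
```

```text
pics
scene 422.2056199011978 422.2056199011978 255.7264209864122 190.60217206016102 [[-0.0931, 0.9957, 0.0008], [0.7065, 0.0666, -0.7046], [-0.7016, -0.065, -0.7096]] [0.0216, -0.3111, 1.5473] cam [1.307 0.1   0.879]
top 376.73605462214806 376.73605462214806 258.82555078539673 194.3341124249273 [[0.0053, -1.0, 0.0068], [-0.9835, -0.0064, -0.181], [0.181, -0.0057, -0.9835]] [0.0455, 0.5975, 1.0292] cam [0.401 0.055 1.12 ]
{'clock': 0.1, 'joint_positions': [1.2634, 0.3512, 1.6523, -0.0, 1.1391, -0.0846], 'dq': [0.0003, -0.0026, -0.0002, -0.0002, -0.0016, -0.0004], 'joint_torque': [0.0016, -50.6831, -29.1877, -0.0, 0.0027, 0.0], 'ee_pos': [0.1214, 0.5361, 0.208], 'orientation': [[-0.0003, 0.221, 0.9753], [-0.001, 0.9753, -0.221], [-1.0, -0.0011, -0.0001]], 'force': [-0.3374, 0.0293, -0.2468], 'moment': [0.0079, 0.01, 0.0314], 'width': 0.0857}
```

View pics/scene0.png

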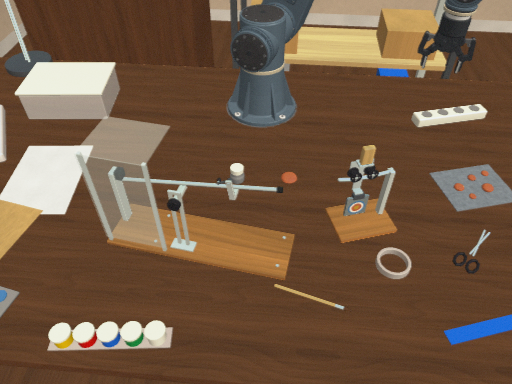

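View pics/top0.png

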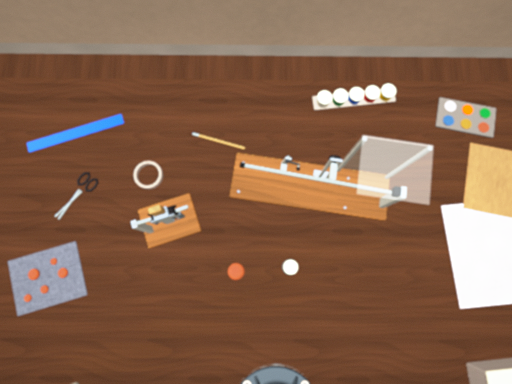

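```bash
python3 - <<'E'
import cv2,pickle
d=pickle.load(open("s0.pkl","rb"))
def crop(n,x0,y0,x1,y1,k,f):
    im=d[n]["img"][y0:y1,x0:x1,::-1]; cv2.imwrite("pics/"+f,cv2.resize(im,None,fx=k,fy=k,interpolation=cv2.INTER_CUBIC))
crop("top",220,125,440,225,3.6,"t_stand.png")
crop("top",120,180,220,255,8,"t_ps.png")
crop("scene",70,140,300,280,3.4,"s_stand.png")
crop("scene",315,135,415,245,5.4,"s_ps.png")
E
```

```text
(no output)
```

View pics/t_stand.png

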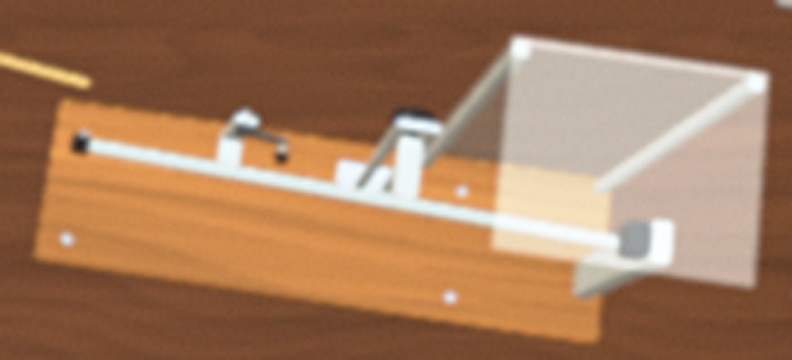

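View pics/t_ps.png

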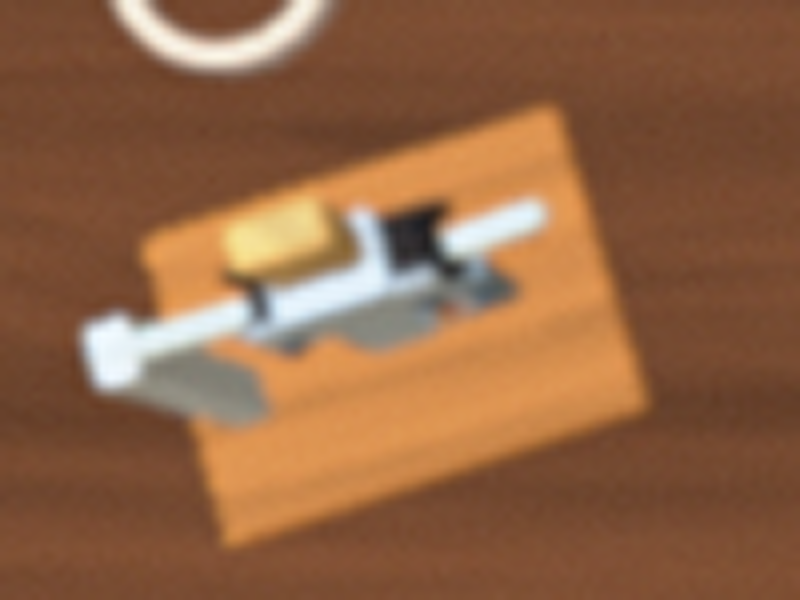

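View pics/s_stand.png

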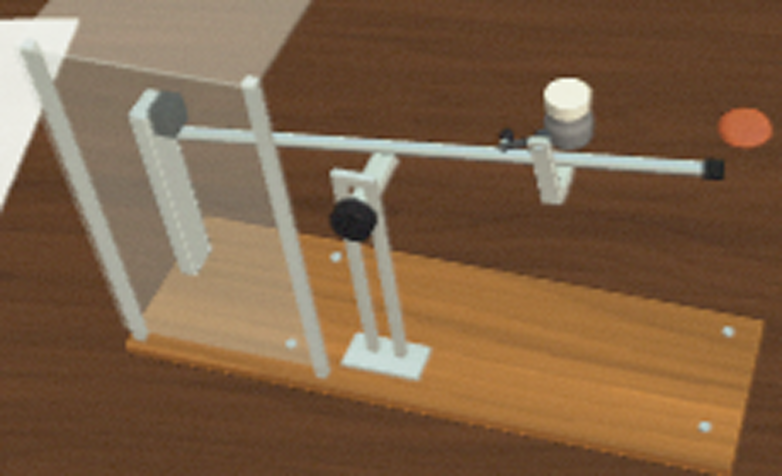

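View pics/s_ps.png

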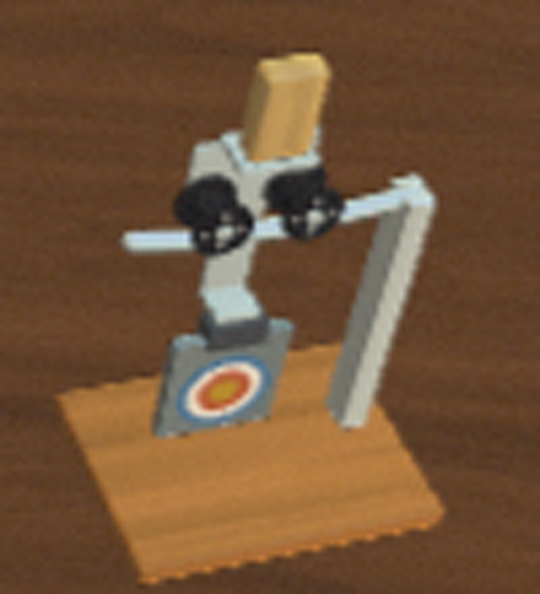

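```bash
cat > h.py <<'E'
import cv2,numpy as np,pickle
def ray(s,u,v):
    R=np.array(s["R"]);t=np.array(s["t"])
    return -R.T@t, R.T@np.array([(u-s["cx"])/s["fx"],(v-s["cy"])/s["fy"],1.])
def onz(s,u,v,z):
    c,d=ray(s,u,v); return c+d*(z-c[2])/d[2]
def tri(s1,p1,s2,p2):
    c1,d1=ray(s1,*p1);c2,d2=ray(s2,*p2);d1/=np.linalg.norm(d1);d2/=np.linalg.norm(d2)
    a=np.linalg.lstsq(np.c_[d1,-d2],c2-c1,rcond=None)[0]
    A=c1+a[0]*d1;B=c2+a[1]*d2
    return (A+B)/2,np.linalg.norm(A-B)
def proj(s,X):
    p=np.array(s["R"])@X+s["t"]; return np.array([s["fx"]*p[0]/p[2]+s["cx"],s["fy"]*p[1]/p[2]+s["cy"]])
E
python3 - <<'E'
from h import *
d=pickle.load(open("s0.pkl","rb"))
for n,boxes in (("top",[(225,145,395,225),(130,190,205,250)]),("scene",[(100,200,300,278),(320,185,400,245)])):
    im=d[n]["img"];hsv=cv2.cvtColor(im,cv2.COLOR_RGB2HSV)
    for (x0,y0,x1,y1) in boxes:
        m=np.zeros(im.shape[:2],np.uint8)
        m[y0:y1,x0:x1]=cv2.inRange(hsv,(8,120,130),(20,255,255))[y0:y1,x0:x1]
        m=cv2.morphologyEx(m,cv2.MORPH_OPEN,np.ones((3,3)))
        cs,_=cv2.findContours(m,cv2.RETR_EXTERNAL,cv2.CHAIN_APPROX_NONE)
        c=max(cs,key=cv2.contourArea)
        h=cv2.convexHull(np.vstack([c for c in cs if cv2.contourArea(c)>40]))
        a=cv2.approxPolyDP(h,4,True)[:,0]
        print(n,len(cs),cv2.contourArea(c))
        for p in a: print(p,np.round(onz(d[n],*p,0.014),4))
E
```

```text
top 4 4687.5
[387 218] [ 0.5359 -0.3307  0.014 ]
[230 197] [0.596  0.1347 0.014 ]
[235 155] [0.7259 0.1219 0.014 ]
[355 169] [ 0.6845 -0.242   0.014 ]
[387 208] [ 0.5658 -0.3324  0.014 ]
top 2 1502.5
[189 193] [0.6074 0.2571 0.014 ]
[200 231] [0.4943 0.2206 0.014 ]
[147 249] [0.4413 0.3724 0.014 ]
[137 209] [0.5582 0.4089 0.014 ]
scene 2 5331.0
[107 240] [ 0.6676 -0.3455  0.014 ]
[159 209] [ 0.5489 -0.2391  0.014 ]
[293 234] [0.6027 0.1326 0.014 ]
[284 277] [0.7368 0.1153 0.014 ]
scene 2 1597.0
[396 228] [0.5567 0.4042 0.014 ]
[341 242] [0.6175 0.2566 0.014 ]
[327 208] [0.5015 0.2237 0.014 ]
[376 199] [0.4538 0.3627 0.014 ]
```

```bash
python3 - <<'E'
from h import *
d=pickle.load(open("s0.pkl","rb")); T,S=d["top"],d["scene"]
def barline(s,y,cols,hw=5):
    g=cv2.cvtColor(s["img"],cv2.COLOR_RGB2HSV); out=[]
    for c in cols:
        y0=y(c); r=np.arange(int(y0-hw),int(y0+hw)+1)
        px=g[r,c].astype(float); w=np.clip(px[:,2]-px[:,1]-60,0,None)   # bright & unsaturated
        if w.sum()>50: out.append((c,(w*r).sum()/w.sum()))
    o=np.array(out); p=np.polyfit(o[:,0],o[:,1],1)
    for _ in range(3):
        e=abs(o[:,1]-np.polyval(p,o[:,0])); k=e<max(0.6,1.5*np.median(e)); p=np.polyfit(o[k,0],o[k,1],1)
    print("n",k.sum(),"rms",e[k].std(),p); return p
def plane(s,p,c0,c1):
    c,a=ray(s,c0,np.polyval(p,c0));_,b=ray(s,c1,np.polyval(p,c1)); n=np.cross(a,b);n/=np.linalg.norm(n); return n,n@c
lt=lambda c:165.5+(c-246)*(190-165.5)/(385-246)
ct=[c for c in range(247,356) if not 278<c<302]
pt=barline(T,lt,ct,4)
ls=lambda c:179+(c-125)*(189-179)/(275-125)
cs=[c for c in range(155,272) if not (218<c<238 or 170<c<190 )]
ps=barline(S,ls,cs,4)
n1,d1=plane(T,pt,247,350);n2,d2=plane(S,ps,160,270)
u=np.cross(n1,n2);u/=np.linalg.norm(u); u*=-np.sign(u[1])
P=np.linalg.lstsq(np.array([n1,n2,[0,1,0]]),np.array([d1,d2,0]),rcond=None)[0]
print("bar dir",u,"slope deg",np.degrees(np.arcsin(-u[2])),"yaw dir",u[:2]/np.hypot(*u[:2]),"pt at y=0",P)
np.save("bar.npy",np.array([P,u]))
tp=lambda x,y:(x/3.6+220,y/3.6+125); sp=lambda x,y:(x/3.4+70,y/3.4+140)
print("cap",tri(T,tp(81,143),S,sp(713,168)))
print("stop",tri(T,tp(622,240),S,sp(180,112)))
for a in[(66,239),(450,297),(461,191)]: print("Tscrew",onz(T,*tp(*a),.015))
for a in[(728,331),(705,427),(336,257),(291,343)]: print("Sscrew",onz(S,*sp(*a),.015))
E
```

```text
n 62 rms 0.10881326697105057 [  0.18127195 120.6074675 ]
n 79 rms 0.0932219946822177 [6.92182264e-02 1.69788030e+02]
bar dir [-0.14067847 -0.98060991 -0.1364323 ] slope deg 7.841450758382467 yaw dir [-0.14200631 -0.98986575] pt at y=0 [0.62919796 0.         0.20301831]
cap (array([0.64207786, 0.09123615, 0.214651  ]), np.float64(0.0008044993494969626))
stop (array([ 0.58381883, -0.2926374 ,  0.17727378]), np.float64(0.0005936238694423558))
Tscrew [0.61301881 0.11004568 0.015     ]
Tscrew [ 0.56640587 -0.20716011  0.015     ]
Tscrew [ 0.65606436 -0.21961973  0.015     ]
Sscrew [0.61683681 0.10998213 0.015     ]
Sscrew [0.70626121 0.09750663 0.015     ]
Sscrew [ 0.57102461 -0.20597935  0.015     ]
Sscrew [ 0.6594425 -0.2193318  0.015    ]
```

```bash
python3 - <<'E'
from h import *
d=pickle.load(open("s0.pkl","rb"))
for n,(x0,y0,x1,y1),k,th in (("top",(140,200,180,225),19,0),("scene",(350,140,385,175),17,0)):
    im=d[n]["img"][y0:y1,x0:x1]
    o=cv2.resize(im,None,fx=k,fy=k,interpolation=cv2.INTER_NEAREST)[:,:,::-1].copy()
    for i in range(0,x1-x0,5): cv2.putText(o,str(x0+i),(i*k,10),0,.35,(255,255,255),1); cv2.line(o,(i*k,0),(i*k,4),(255,255,255),1)
    for i in range(0,y1-y0,5): cv2.putText(o,str(y0+i),(0,i*k+k),0,.35,(255,255,255),1)
    cv2.imwrite(f"pics/grip_{n}.png",o)
E
```

```text
(no output)
```

View pics/grip_top.png

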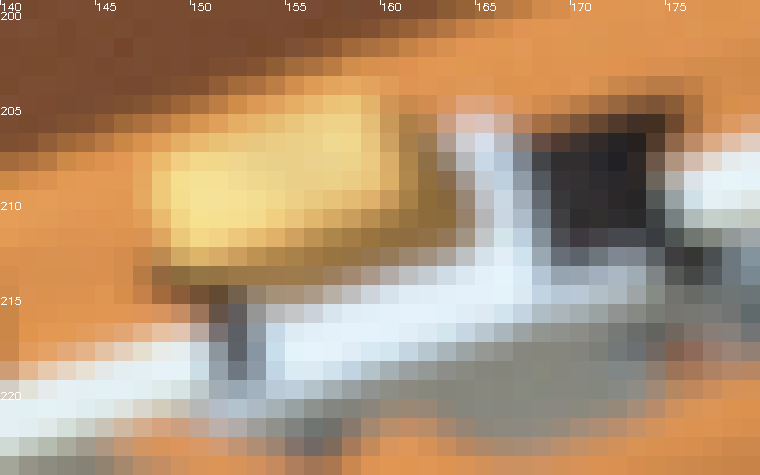

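View pics/grip_scene.png

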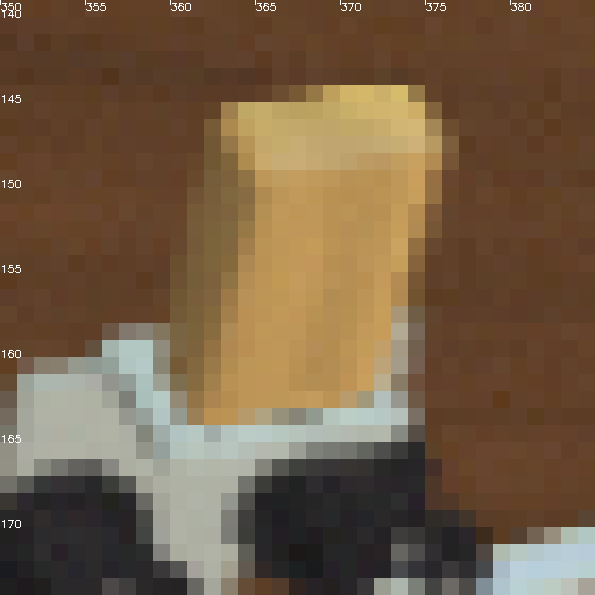

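```bash
python3 - <<'E'
from h import *
d=pickle.load(open("s0.pkl","rb")); T,S=d["top"],d["scene"]
print(onz(T,154.3,208.3,.259),onz(S,369,146.5,.259),tri(T,(154.3,208.3),S,(369,146.5)))
# painting bar points
tp=lambda x,y:(x/8+120,y/8+180); sp=lambda x,y:(x/5.4+315,y/5.4+135)
print("tip",onz(T,*tp(540,212),.165),onz(S,*sp(128,240),.165),tri(T,tp(540,212),S,sp(128,240)))
print("post",onz(T,*tp(112,350),.172),onz(S,*sp(415,190),.172))
for p in [(148.5,208),(158.5,203.8),(160.3,208.8),(149.8,212.5)]: print(onz(T,*p,.259)[:2])
# bystanders
for n,u,v in(("T",236,271),("T",290.5,267),("T",148,174)): print(onz(T,u,v,.02))
E
```

```text
[0.52528086 0.29086316 0.259     ] [0.52719382 0.2899859  0.259     ] (array([0.52544257, 0.29080126, 0.25770857]), np.float64(0.0008014063677848446))
tip [0.54402174 0.23204634 0.165     ] [0.54429986 0.23294231 0.165     ] (array([0.54407739, 0.23254778, 0.16471211]), np.float64(0.0008813016834251113))
post [0.49825727 0.36349182 0.172     ] [0.50589751 0.36432302 0.172     ]
[0.52589538 0.30423887]
[0.5358311  0.28176495]
[0.52420422 0.27700419]
[0.51546862 0.30064862]
[0.38013956 0.11296932 0.02      ]
[ 0.39218658 -0.04313454  0.02      ]
[0.66327249 0.38082873 0.02      ]
```

```bash
python3 -m inch '[0,0,-0.072,0.029,-0.0175,0.01,0.085, 0,0,-0.072,0.029,-0.0175,0.01,0.085, 0,0,-0.072,0.029,-0.0175,0.01,0.085, 0,0,-0.072,0.029,-0.0175,0.01,0.085, 0,0,-0.072,0.029,-0.0175,0.01,0.085, 0,0,-0.072,0.029,-0.0175,0.01,0.085, 0,0,-0.072,0.029,-0.0175,0.01,0.085, 0,0,-0.072,0.029,-0.0175,0.01,0.085, 0,0,-0.072,0.029,-0.0175,0.01,0.085, 0,0,-0.072,0.029,-0.0175,0.002,0.085]'
```

```text
clock: 0.93
ee_pos: [0.4131, 0.3605, 0.302]
orientation: [[0.001, 0.811, 0.585], [0.001, 0.585, -0.811], [-1.0, 0.002, -0.0]]
force: [0.4, 1.6, 1.2]
width: 0.0847
```

```bash
python3 -m inch '[0,0,-0.071,0.0282,-0.0175,0,0.085, 0,0,-0.071,0.0282,-0.0175,0,0.085, 0,0,-0.071,0.0282,-0.0175,0,0.085, 0,0,-0.071,0.0282,-0.0175,0,0.085, 0,0,0,0,0,0,0.085, 0,0,0,0,0,0,0.085]'
python3 - <<'E'
from rig import env,snapshot
import cv2
from h import *
s=env.sense(); print(np.round(s["ee_pos"],4),np.round(s["orientation"],4).tolist(),s["force"],np.degrees(np.arctan2(s["orientation"][1][2],s["orientation"][0][2])))
d={n:snapshot(n) for n in("top","scene")}
a=[cv2.resize(d["top"]["img"][180:260,110:220],None,fx=3.6,fy=3.6),cv2.resize(d["scene"]["img"][120:200,310:420],None,fx=3.6,fy=3.6)]
cv2.imwrite("pics/above.png",np.hstack(a)[:,:,::-1])
E
```

```text
clock: 1.43
ee_pos: [0.5251, 0.2903, 0.2996]
orientation: [[-0.001, 0.942, 0.335], [-0.001, 0.335, -0.942], [-1.0, -0.001, 0.0]]
force: [-0.7, 0.2, -0.5]
width: 0.085
[0.5251 0.2903 0.2996] [[-0.0013, 0.9421, 0.3352], [-0.0005, 0.3352, -0.9421], [-1.0, -0.0014, 0.0001]] [-0.67201443  0.22631862 -0.48992568] -70.41279422867987
```

View pics/above.png

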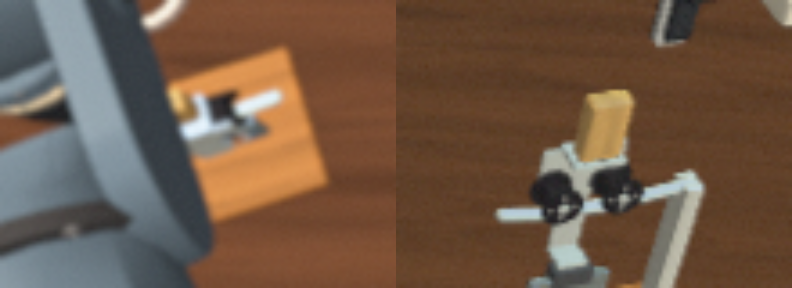

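```bash
python3 - <<'E'
from rig import env,snapshot
from h import *
d={n:snapshot(n) for n in("scene",)}; S=d["scene"]
s=env.sense(); p=np.array(s["ee_pos"]);R=np.array(s["orientation"])
for q in [(0,0,0),(-.002,.0425,0),(-.002,-.0425,0)]: print(proj(S,p+R@np.array(q)))
cv2.imwrite("pics/sc1.png",cv2.resize(S["img"][40:200,290:480],None,fx=3.6,fy=3.6)[:,:,::-1])
E
```

```text
[373.23488925 131.16804635]
[382.0095938  142.00028096]
[365.32508415 119.58703972]
```

View pics/sc1.png

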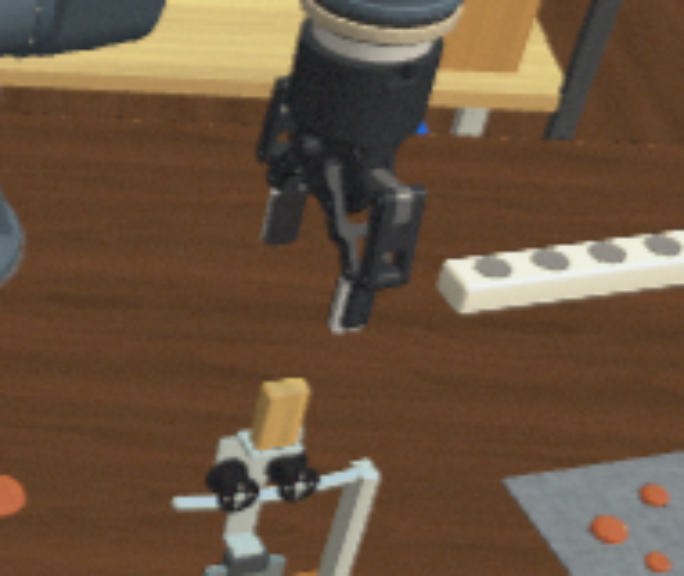

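```bash
python3 - <<'E'
from rig import env,snapshot
from h import *
S=snapshot("scene")
s=env.sense(); p=np.array(s["ee_pos"]);R=np.array(s["orientation"])
for z in(.29,.3,.31,.32,.33,.34):
    a=onz(S,387,131.5,z);b=onz(S,368,106.7,z); print(z,R.T@(a-p)*1000,R.T@(b-p)*1000, R.T@((a+b)/2-p)*1000)
print(s["width"],s["joint_positions"])
E
```

```text
0.29 [ 10.56152489  -3.10730355 -37.7667449 ] [  10.57684953 -105.52764354  -38.6109437 ] [ 10.56918721 -54.31747355 -38.1888443 ]
0.3 [  0.55899206   8.36422078 -29.54171665] [  0.5740564  -92.31643624 -30.37157613] [  0.56652423 -41.97610773 -29.95664639]
0.31 [ -9.44354076  19.8357451  -21.3166884 ] [ -9.42873672 -79.10522894 -22.13220856] [ -9.43613874 -29.63474192 -21.72444848]
0.32 [-19.44607359  31.30726943 -13.09166016] [-19.43152985 -65.89402164 -13.89284099] [-19.43880172 -17.2933761  -13.49225057]
0.33 [-29.44860642  42.77879376  -4.86663191] [-29.43432297 -52.68281433  -5.65347342] [-29.44146469  -4.95201029  -5.26005266]
0.34 [-39.45113924  54.25031808   3.35839634] [-39.4371161  -39.47160703   2.58589416] [-39.44412767   7.38935552   2.97214525]
0.08518112100539618 [4.31166264e-01 3.69705302e-01 1.39622890e+00 1.14912121e-04
 1.37579813e+00 8.54918988e-02]
```

```bash
python3 - <<'E'
from h import *
S=pickle.load(open("s0.pkl","rb"))["scene"]
p=np.array([.1214,.5361,.208]);R=np.array([[-0.0003, 0.221, 0.9753], [-0.001, 0.9753, -0.221], [-1.0, -0.0011, -0.0001]])
o=cv2.resize(S["img"][0:100,400:500],None,fx=6,fy=6)[:,:,::-1].copy()
for q,c in [((0,0,0),(0,0,255)),((-.002,.0425,0),(0,255,0)),((-.002,-.0425,0),(255,0,0))]:
    u=proj(S,p+R@np.array(q)); print(u); cv2.circle(o,tuple(int(v) for v in (u-[400,0]+.5)*6),5,c,2)
cv2.imwrite("pics/init.png",o)
E
```

```text
[435.30621452  79.68917574]
[450.25750858  81.42550103]
[420.96818701  76.80931587]
```

View pics/init.png

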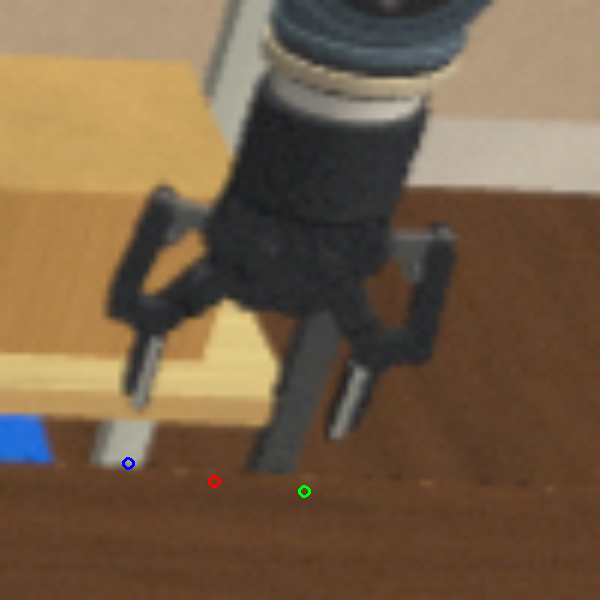

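```bash
python3 -m inch '[0,0,0,0.0005,0,-0.02,0.085, 0,0,0,0,0,-0.02,0.085, 0,0,0,0,0,-0.02,0.085, 0,0,0,0,0,0,0.085]'
cat > look.py <<'E'
import sys
from rig import env,snapshot
from h import *
n,x0,y0,x1,y1,k,f=sys.argv[1:8]
x0,y0,x1,y1=map(int,(x0,y0,x1,y1))
s=snapshot(n); pickle.dump(s,open(f"{f}.pkl","wb"))
cv2.imwrite(f"pics/{f}.png",cv2.resize(s["img"][y0:y1,x0:x1],None,fx=float(k),fy=float(k),interpolation=cv2.INTER_CUBIC)[:,:,::-1])
q=env.sense();print(np.round(q["clock"],2),np.round(q["ee_pos"],4),np.round(q["force"],2),np.round(q["moment"],3),round(q["width"],4))
E
python3 look.py scene 310 80 420 200 5 desc1
```

```text
clock: 1.97
ee_pos: [0.5226, 0.2914, 0.237]
orientation: [[-0.005, 0.941, 0.339], [-0.002, 0.339, -0.941], [-1.0, -0.006, 0.0]]
force: [0.0, -0.1, -0.1]
width: 0.085
2.02 [0.5235 0.2917 0.2393] [-0.15 -0.38  0.03] [ 0.014 -0.005  0.005] 0.0851
```

View pics/desc1.png

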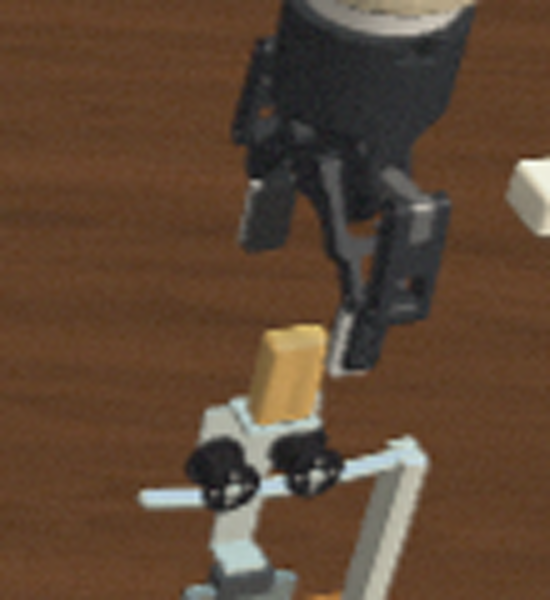

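```bash
python3 - <<'E'
from h import *
S=pickle.load(open("desc1.pkl","rb"))
p=np.array([.5235,.2917,.2393]);R=np.array([[-0.003, 0.941, 0.339], [-0.001, 0.339, -0.941], [-1.0, -0.003, 0.0]])
for z in(.255,.26,.265,.27,.275,.28):
    a=onz(S,381,154.4,z);b=onz(S,362.4,129,z); print(z,R.T@(a-p)*1000,R.T@(b-p)*1000, R.T@((a+b)/2-p)*1000)
E
```

```text
0.255 [-15.79826282  31.38339616 -14.22249931] [-15.48665406 -67.22285742 -13.44681298] [-15.64245844 -17.91973063 -13.83465614]
0.26 [-20.81478714  36.50765872 -10.53023029] [-20.50567633 -61.30813851  -9.76076209] [-20.66023173 -12.40023989 -10.14549619]
0.265 [-25.83131145  41.63192128  -6.83796127] [-25.52469859 -55.3934196   -6.0747112 ] [-25.67800502  -6.88074916  -6.45633623]
0.27 [-30.84783577  46.75618384  -3.14569225] [-30.54372085 -49.47870069  -2.3886603 ] [-30.69577831  -1.36125842  -2.76717628]
0.275 [-35.86436009  51.8804464    0.54657677] [-35.56274312 -43.56398177   1.29739059] [-35.7135516    4.15823231   0.92198368]
0.28 [-40.88088441  57.00470897   4.23884579] [-40.58176538 -37.64926286   4.98344148] [-40.73132489   9.67772305   4.61114364]
```

```bash
python3 -m inch '[0,0,0,0.001,-0.0005,-0.015,0.085, 0,0,0,0.001,-0.0005,-0.015,0.085, 0,0,0,0,0,-0.008,0.085, 0,0,0,0,0,0,0.085]'
python3 look.py scene 310 80 420 200 5 desc2
```

```text
clock: 2.35
ee_pos: [0.5263, 0.2905, 0.2021]
orientation: [[-0.001, 0.941, 0.338], [-0.001, 0.338, -0.941], [-1.0, -0.001, 0.0]]
force: [0.3, -0.1, -0.1]
width: 0.0848
2.4 [0.5267 0.2907 0.2031] [0.87 0.11 0.46] [-0.041 -0.005  0.047] 0.0849
```

View pics/desc2.png

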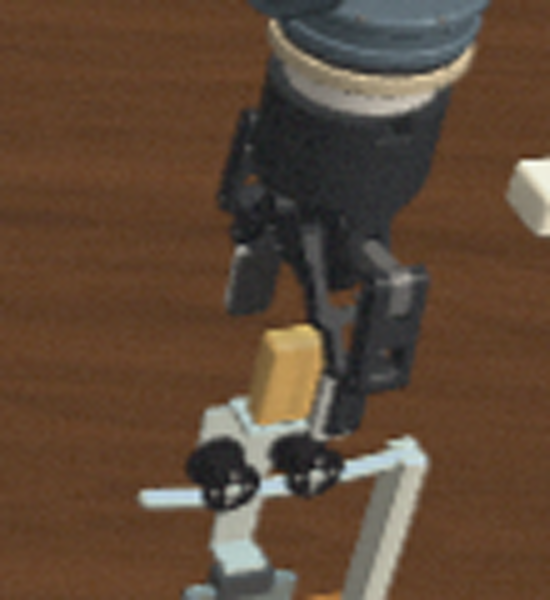

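```bash
python3 - <<'E'
from h import *
S=pickle.load(open("desc2.pkl","rb"))
p=np.array([.5267,.2907,.2031]);R=np.array([[-0.001, 0.941, 0.338], [-0.001, 0.338, -0.941], [-1.0, -0.001, 0.0]])
for z in(.23,.235,.24):
    a=onz(S,377,166.6,z);b=onz(S,360,142,z); print(z,R.T@(a-p)*1000,R.T@(b-p)*1000)
    print(proj(S,np.array([.5265,.2903,z])))
E
```

```text
0.23 [-26.95535929  40.26381346  -6.32213311] [-26.83643734 -52.55251949  -6.0283405 ]
[366.75576435 155.89653816]
0.235 [-31.95947756  45.11261239  -2.8546739 ] [-31.84147218 -46.98835094  -2.56314566]
[367.1545616  154.27340178]
0.24 [-36.96359582  49.96141132   0.6127853 ] [-36.84650702 -41.4241824    0.90204918]
[367.55622102 152.63861609]
```

```bash
python3 -m inch '[0,0,0,0,0,0,0, 0,0,0,0,0,0,0, 0,0,0,0,0,0,0, 0,0,0,0,0,0,0, 0,0,0,0,0,0,0, 0,0,0,0,0,0,0, 0,0,0,0,0,0,0, 0,0,0,0,0,0,0]' 45
python3 look.py scene 310 80 420 200 5 grasp1
```

```text
clock: 3.07
ee_pos: [0.5269, 0.2905, 0.2028]
orientation: [[0.0, 0.941, 0.337], [0.0, 0.337, -0.941], [-1.0, 0.001, -0.0]]
force: [-0.5, -0.3, 2.8]
width: 0.0156
3.12 [0.527  0.2905 0.2028] [-0.62  0.34  2.97] [ 0.023  0.012 -0.001] 0.0157
```

View pics/grasp1.png

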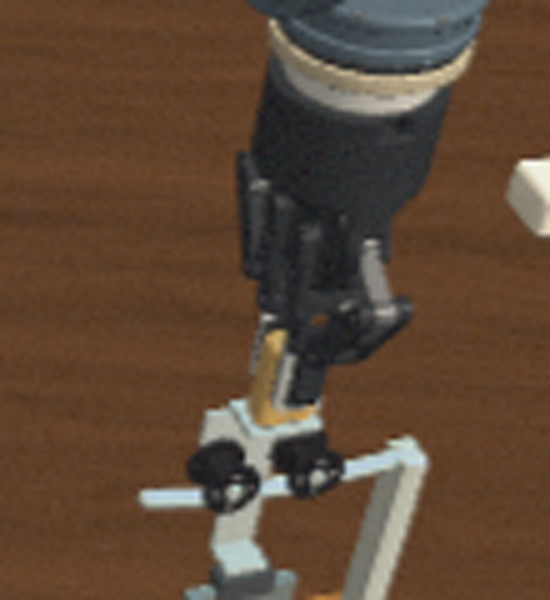

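```bash
python3 -m inch '[0,0,0,0,0,0.004,0, 0,0,0,0,0,0.008,0, 0,0,0,0,0,0.010,0, 0,0,0,0,0,0,0, 0,0,0,0,0,0,0]'
python3 look.py scene 310 80 420 220 4.2 lift1
```

```text
clock: 3.53
ee_pos: [0.5271, 0.2905, 0.2253]
orientation: [[0.001, 0.941, 0.337], [0.001, 0.337, -0.941], [-1.0, 0.001, -0.0]]
force: [0.4, -0.3, -2.2]
width: 0.0154
3.58 [0.5268 0.2904 0.2247] [ 0.02  0.18 -2.48] [0.034 0.011 0.018] 0.0151
```

View pics/lift1.png

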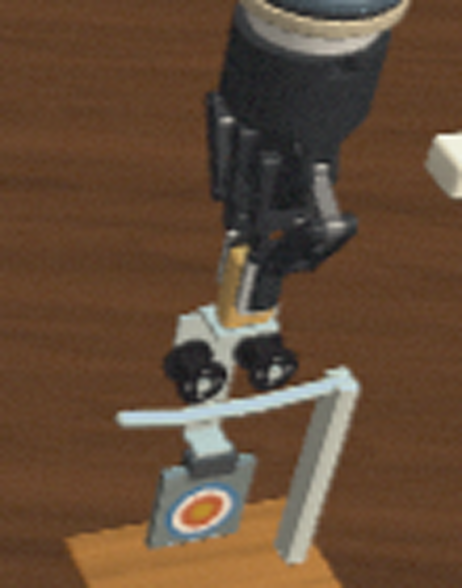

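```bash
python3 -m inch '[0,0,0,-0.006,-0.002,0,0, 0,0,0,-0.0118,-0.0042,0,0, 0,0,0,-0.0118,-0.0042,0,0, 0,0,0,-0.0118,-0.0042,0,0, 0,0,0,-0.0118,-0.0042,0,0, 0,0,0,-0.007,-0.0025,0,0, 0,0,0,0,0,0,0]'
python3 look.py scene 290 80 420 220 4.2 unhook
```

```text
clock: 4.17
ee_pos: [0.4653, 0.2687, 0.2244]
orientation: [[-0.001, 0.941, 0.337], [-0.0, 0.337, -0.941], [-1.0, -0.001, 0.0]]
force: [0.2, 0.9, -1.6]
width: 0.0153
4.22 [0.4662 0.269  0.2246] [ 0.47 -0.1  -1.48] [-0.026 -0.018 -0.059] 0.0153
```

View pics/unhook.png

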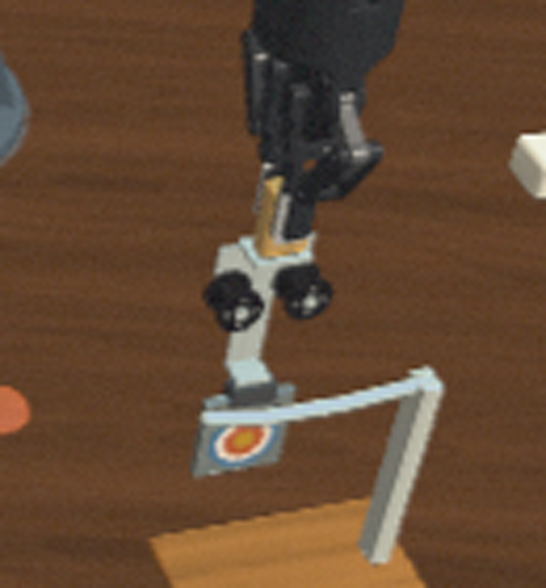

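```bash
python3 -m inch '[0,0,-0.05,0,-0.012,0.009,0, 0,0,-0.082,0,-0.0215,0.009,0, 0,0,-0.082,0,-0.0235,0.009,0, 0,0,-0.082,0,-0.0235,0.009,0, 0,0,-0.082,0,-0.0235,0.009,0, 0,0,-0.082,0.004,-0.0235,0.004,0, 0,0,-0.027,0.02,-0.018,0.0,0, 0,0,0,0.02,-0.018,0,0, 0.068,-0.01,0,0.02,-0.018,0,0, 0.068,-0.01,0,0.02,-0.018,0,0]'
python3 -m inch '[0,0,0,0.013,-0.014,0,0, 0,0,0,0,0,0,0]'
python3 look.py scene 200 80 340 240 3.7 pre; python3 look.py top 210 120 330 230 5 pret
```

```text
clock: 5.05
ee_pos: [0.5522, 0.0691, 0.2737]
orientation: [[0.022, 0.99, -0.14], [0.138, -0.141, -0.98], [-0.99, 0.002, -0.14]]
force: [0.7, 1.0, -2.0]
width: 0.0158
clock: 5.22
ee_pos: [0.566, 0.0523, 0.2729]
orientation: [[0.021, 0.989, -0.145], [0.135, -0.146, -0.98], [-0.991, 0.001, -0.137]]
force: [-0.3, 0.8, -1.6]
width: 0.0154
5.27 [0.5648 0.0539 0.2729] [-0.21  0.89 -1.61] [0.093 0.026 0.007] 0.0152
5.32 [0.564 0.055 0.273] [-0.64  0.24 -2.36] [-0.111  0.052  0.018] 0.0152
```

View pics/pre.png

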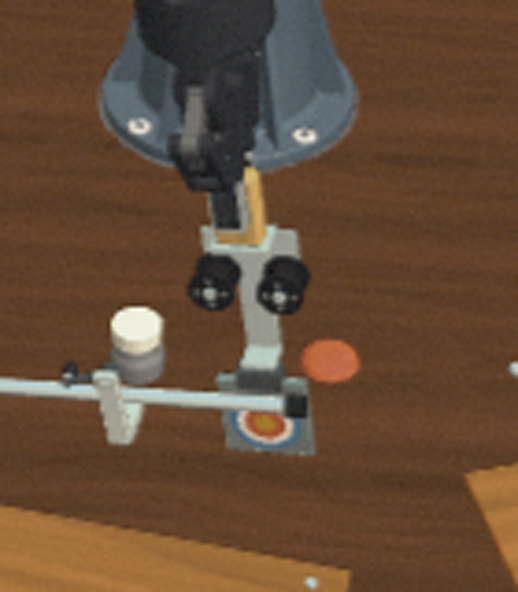

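View pics/pret.png

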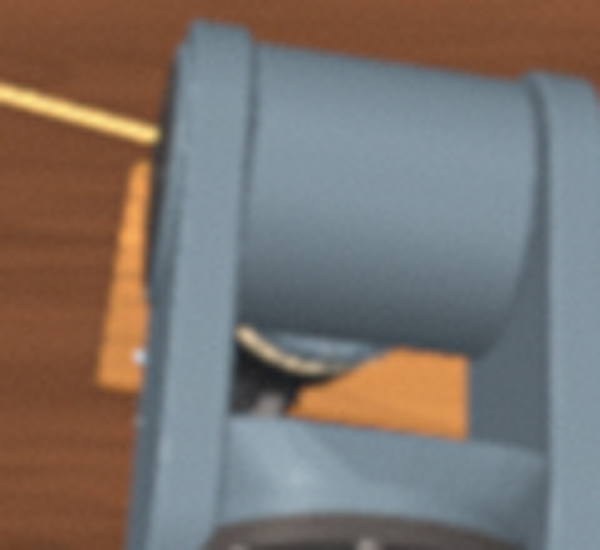

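```bash
cat > st.py <<'E'
from h import *
ex=np.array([-.1425,-.9898,0]);ey=np.array([.9898,-.1425,0]);ez=np.array([0,0,1.])
O=np.array([.629,0,0])+.105*ex   # stand origin
O=np.array([.629,0,0])-(-.105)*ex
def W(x,y,z): return O+x*ex+y*ey+z*ez
def L(p): return np.array([(p-O)@ex,(p-O)@ey,p[2]])
E
python3 - <<'E'
from st import *
S=pickle.load(open("pre.pkl","rb"))
print("load",W(-.145,0,.213)); 
og=np.array([.5655,.0595,.2354])
print(L(og))
t=.137; hz=np.sin(t)*ex+np.cos(t)*ez; hx=np.cos(t)*ex-np.sin(t)*ez
for y in (.009,.012): 
    for x in(-.022,0,.022):print(y,(proj(S,og+x*hx+y*ey+.01*hz)-[200,80])*3.7)
print("load pt",(proj(S,W(-.145,0,.213))-[200,80])*3.7,"end",(proj(S,W(-.2,0,.208+.0137))-[200,80])*3.7)
E
```

```text
load [0.6347   0.039592 0.213   ]
[-0.15484543 -0.07133105  0.2354    ]
0.009 [281.31787736 290.59733676]
0.009 [246.62693108 288.85111987]
0.009 [212.34361496 287.1254216 ]
0.012 [280.33525396 293.71425907]
0.012 [245.57619994 291.94586103]
0.012 [211.22644164 290.19828627]
load pt [209.75892837 392.51757387] end [299.35823117 397.32541512]
```

```bash
python3 -m inch '[0,0,0,0.008,-0.0025,0,0, 0,0,0,0.0138,-0.004,0,0, 0,0,0,0.0138,-0.004,0,0, 0,0,0,0.0138,-0.004,0,0, 0,0,0,0.0138,-0.004,0,0, 0,0,0,0.0057,-0.0015,0,0, 0,0,0,0,0,0,0, 0,0,0,0,0,0,0]'
python3 look.py scene 200 80 340 240 3.7 hk1
```

```text
clock: 5.98
ee_pos: [0.6322, 0.0362, 0.2733]
orientation: [[0.019, 0.99, -0.14], [0.136, -0.142, -0.981], [-0.991, -0.0, -0.137]]
force: [-0.7, 0.2, -1.9]
width: 0.0157
6.03 [0.632  0.0361 0.2734] [-0.38 -0.42 -1.68] [-0.151  0.038 -0.015] 0.0153
```

View pics/hk1.png

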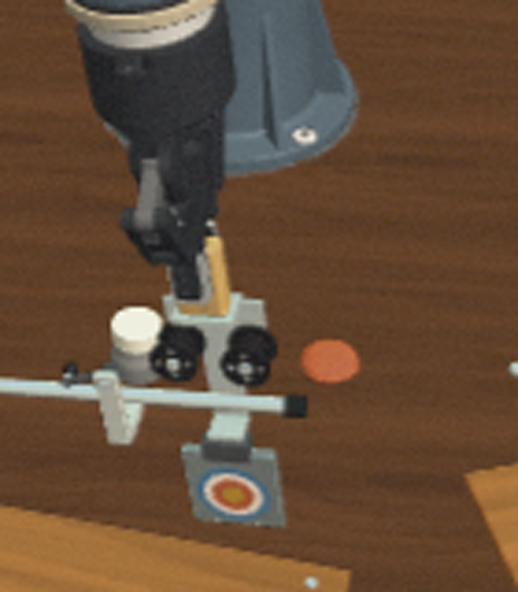

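```bash
python3 -m inch '[0,0,0,0.002,-0.0003,-0.005,0, 0,0,0,0,0,-0.006,0, 0,0,0,0,0,-0.004,0, 0,0,0,0,0,-0.002,0, 0,0,0,0,0,0,0, 0,0,0,0,0,0,0]'
python3 look.py scene 220 120 300 220 6 hk2
```

```text
clock: 6.53
ee_pos: [0.6344, 0.0353, 0.2564]
orientation: [[0.02, 0.99, -0.141], [0.136, -0.143, -0.98], [-0.991, 0.0, -0.137]]
force: [0.4, 0.5, -2.9]
width: 0.0155
6.58 [0.6345 0.0353 0.2566] [ 0.24 -0.1  -1.96] [-0.136 -0.034  0.04 ] 0.0154
```

View pics/hk2.png

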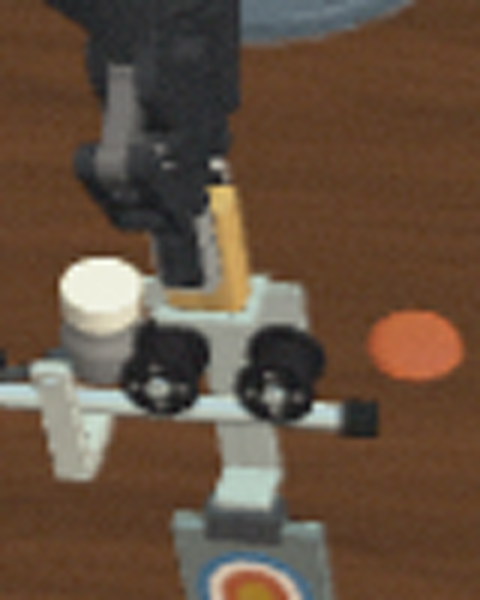

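```bash
python3 -m inch '[0,0,0,0,0,-0.0015,0, 0,0,0,0,0,-0.0015,0, 0,0,0,0,0,0,0]'; python3 -m inch '[0,0,0,0,0,-0.001,0, 0,0,0,0,0,0,0]';python3 -m inch '[0,0,0,0,0,-0.001,0, 0,0,0,0,0,0,0]'
```

```text
clock: 6.83
ee_pos: [0.6344, 0.0353, 0.2532]
orientation: [[0.02, 0.99, -0.141], [0.136, -0.143, -0.98], [-0.991, 0.0, -0.137]]
force: [1.2, -0.3, -1.2]
width: 0.0152
clock: 7.0
ee_pos: [0.6344, 0.0353, 0.2523]
orientation: [[0.02, 0.99, -0.141], [0.136, -0.143, -0.98], [-0.991, 0.0, -0.137]]
force: [0.1, 0.5, -3.4]
width: 0.0151
clock: 7.17
ee_pos: [0.6346, 0.0353, 0.2517]
orientation: [[0.02, 0.99, -0.141], [0.136, -0.143, -0.98], [-0.991, 0.001, -0.137]]
force: [-0.1, -0.3, -0.3]
width: 0.0154
```

```bash
python3 -m inch '[0,0,0,0,0,-0.0007,0, 0,0,0,0,0,0,0]';python3 -m inch '[0,0,0,0,0,0,0]'; python3 -m inch '[0,0,0,0,0,0,0]';python3 -m inch '[0,0,0,0,0,-0.0005,0, 0,0,0,0,0,0,0]';python3 -m inch '[0,0,0,0,0,0,0]'; python3 look.py scene 220 120 300 220 6 hk3
```

```text
clock: 7.33
ee_pos: [0.6347, 0.0353, 0.2515]
orientation: [[0.021, 0.99, -0.141], [0.136, -0.142, -0.98], [-0.991, 0.001, -0.137]]
force: [-0.9, -0.5, 4.5]
width: 0.0154
clock: 7.42
ee_pos: [0.6347, 0.0353, 0.2515]
orientation: [[0.021, 0.99, -0.141], [0.136, -0.143, -0.98], [-0.991, 0.001, -0.137]]
force: [-1.7, -1.2, 5.0]
width: 0.0154
clock: 7.5
ee_pos: [0.6347, 0.0353, 0.2514]
orientation: [[0.021, 0.99, -0.141], [0.136, -0.143, -0.98], [-0.991, 0.001, -0.137]]
force: [-2.2, -0.8, 5.4]
width: 0.0151
clock: 7.67
ee_pos: [0.6347, 0.0353, 0.2513]
orientation: [[0.021, 0.99, -0.141], [0.136, -0.143, -0.98], [-0.991, 0.002, -0.137]]
force: [-2.8, -1.1, 8.5]
width: 0.0156
clock: 7.75
ee_pos: [0.6348, 0.0352, 0.2514]
orientation: [[0.021, 0.99, -0.141], [0.136, -0.143, -0.98], [-0.991, 0.002, -0.137]]
force: [-2.6, -0.7, 9.3]
width: 0.0155
7.8 [0.6347 0.0353 0.2514] [-3.05 -1.1   8.55] [0.05  0.598 0.039] 0.0152
```

View pics/hk3.png

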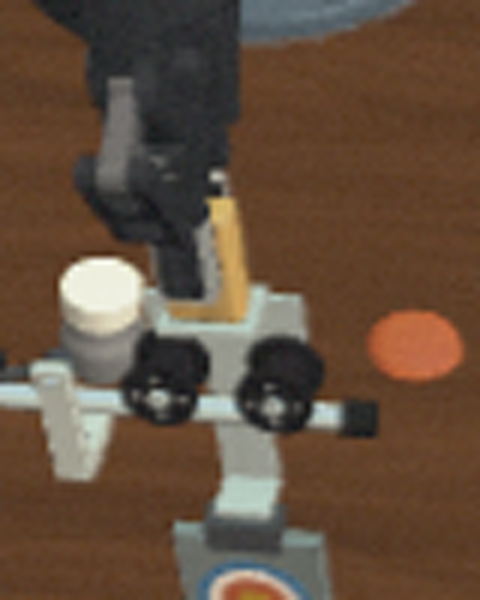

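```bash
python3 -m inch '[0,0,0,-0.001,0.0001,0.0006,0, 0,0,0,0,0,0,0]';python3 -m inch '[0,0,0,0,0,0,0]'; python3 -c "
from rig import env
import numpy as np
s=env.sense();print(np.round(s['force'],2),np.round(s['moment'],3))"
```

```text
clock: 7.97
ee_pos: [0.6339, 0.0353, 0.2514]
orientation: [[0.022, 0.99, -0.141], [0.135, -0.143, -0.98], [-0.991, 0.002, -0.137]]
force: [0.0, -1.5, 4.8]
width: 0.0154
clock: 8.05
ee_pos: [0.6339, 0.0353, 0.2515]
orientation: [[0.021, 0.99, -0.141], [0.135, -0.143, -0.98], [-0.991, 0.002, -0.137]]
force: [0.4, -2.1, 6.0]
width: 0.0152
[ 0.4  -2.11  6.05] [-0.051 -0.162 -0.021]
```

```bash
python3 -m inch '[0,0,0,0,0,0.0005,0, 0,0,0,0,0,0,0]';python3 -m inch '[0,0,0,0,0,0,0]'; python3 -m inch '[0,0,0,0,0,0,0]'
```

```text
clock: 8.22
ee_pos: [0.6338, 0.0353, 0.2515]
orientation: [[0.021, 0.99, -0.141], [0.135, -0.143, -0.98], [-0.991, 0.001, -0.137]]
force: [1.7, -0.3, 3.2]
width: 0.0155
clock: 8.3
ee_pos: [0.6338, 0.0353, 0.2515]
orientation: [[0.021, 0.99, -0.141], [0.135, -0.143, -0.98], [-0.991, 0.001, -0.137]]
force: [2.2, -1.7, 3.6]
width: 0.0153
clock: 8.38
ee_pos: [0.6338, 0.0353, 0.2515]
orientation: [[0.021, 0.99, -0.141], [0.136, -0.143, -0.98], [-0.991, 0.001, -0.137]]
force: [2.4, -0.8, 3.8]
width: 0.0155
```

```bash
python3 -m inch '[0,0,0,-0.0004,-0.00585,-0.0006,0, 0,0,0,-0.0008,-0.00585,-0.0008,0, 0,0,0,-0.0008,-0.00585,-0.0008,0, 0,0,0,0,0,0,0]';python3 -m inch '[0,0,0,0,0,0,0]'; python3 -m inch '[0,0,0,0,0,0,0]'
```

```text
clock: 8.72
ee_pos: [0.6311, 0.0165, 0.2488]
orientation: [[0.019, 0.99, -0.142], [0.135, -0.143, -0.98], [-0.991, -0.001, -0.137]]
force: [-0.6, -0.6, 2.7]
width: 0.0158
clock: 8.8
ee_pos: [0.6312, 0.0173, 0.2489]
orientation: [[0.019, 0.99, -0.142], [0.136, -0.143, -0.98], [-0.991, -0.0, -0.137]]
force: [-0.6, -1.8, 3.0]
width: 0.0153
clock: 8.88
ee_pos: [0.6313, 0.0177, 0.249]
orientation: [[0.019, 0.99, -0.141], [0.136, -0.143, -0.98], [-0.991, -0.0, -0.137]]
force: [-0.3, 0.1, 2.3]
width: 0.0155
```

```bash
python3 -m inch '[0,0,0,-0.0008,-0.00585,-0.00082,0, 0,0,0,-0.0008,-0.00585,-0.00082,0, 0,0,0,-0.0008,-0.00585,-0.00082,0, 0,0,0,0,0,0,0]';python3 -m inch '[0,0,0,0,0,0,0]'; python3 -m inch '[0,0,0,-0.0008,-0.00585,-0.00082,0, 0,0,0,0,0,0,0]'; python3 -m inch '[0,0,0,-0.0008,-0.00585,-0.00082,0,0,0,0,0,0,0,0]'; python3 look.py scene 190 120 290 220 6 sl1
```

```text
clock: 9.22
ee_pos: [0.6288, -0.0009, 0.2464]
orientation: [[0.019, 0.99, -0.142], [0.135, -0.143, -0.98], [-0.991, -0.0, -0.137]]
force: [-1.7, -0.7, 2.0]
width: 0.0153
clock: 9.3
ee_pos: [0.6289, -0.0002, 0.2465]
orientation: [[0.019, 0.99, -0.142], [0.136, -0.143, -0.98], [-0.991, -0.0, -0.137]]
force: [-0.9, -0.3, 2.0]
width: 0.0152
clock: 9.47
ee_pos: [0.6281, -0.0062, 0.2457]
orientation: [[0.019, 0.99, -0.141], [0.135, -0.143, -0.98], [-0.991, -0.0, -0.137]]
force: [-1.2, -0.7, 1.8]
width: 0.0155
clock: 9.63
ee_pos: [0.6274, -0.012, 0.2448]
orientation: [[0.02, 0.99, -0.141], [0.136, -0.143, -0.98], [-0.991, 0.0, -0.137]]
force: [-0.8, 0.1, -0.1]
width: 0.0151
9.68 [ 0.6274 -0.0117  0.2449] [-0.14  0.57  0.14] [0.222 0.143 0.068] 0.0154
```

View pics/sl1.png

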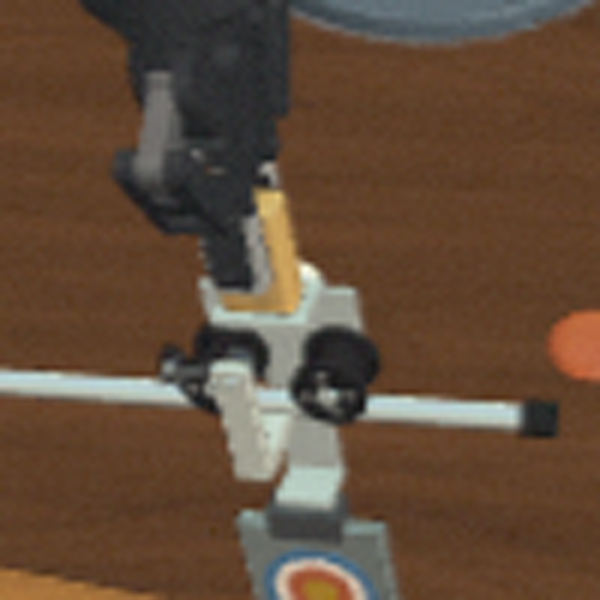

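```bash
python3 -m inch '[0,0,0,-0.0006,-0.00485,-0.0009,0, 0,0,0,-0.0006,-0.00485,-0.0009,0, 0,0,0,0,0,0,0]' 60; python3 -m inch '[0,0,0,-0.0006,-0.00485,-0.0007,0, 0,0,0,-0.0006,-0.00485,-0.0007,0]'; python3 look.py scene 190 120 290 220 6 sl2
```

```text
clock: 9.93
ee_pos: [0.6261, -0.0219, 0.2433]
orientation: [[0.02, 0.99, -0.142], [0.135, -0.143, -0.98], [-0.991, 0.0, -0.137]]
force: [-3.1, -0.1, 3.3]
width: 0.0149
clock: 10.1
ee_pos: [0.6249, -0.0311, 0.242]
orientation: [[0.02, 0.99, -0.141], [0.135, -0.142, -0.981], [-0.991, 0.0, -0.137]]
force: [-2.9, 0.9, 4.6]
width: 0.0151
10.15 [ 0.6248 -0.0322  0.2418] [-2.92 -0.97  4.41] [0.144 0.773 0.122] 0.0151
```

View pics/sl2.png

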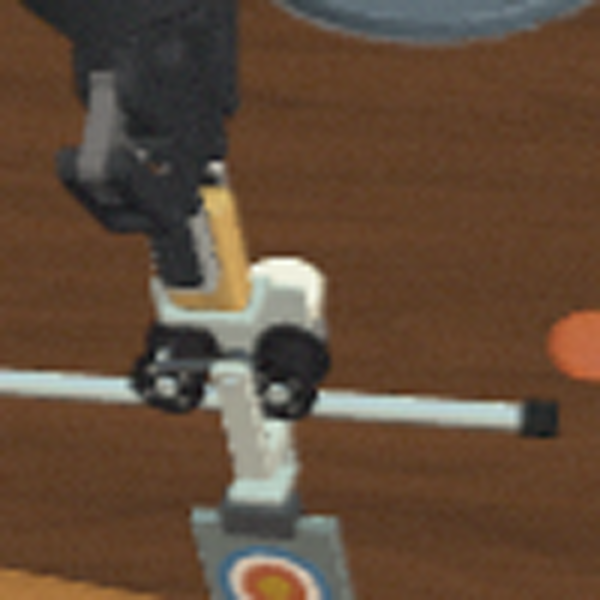

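```bash
python3 -m inch '[0,0,0,-0.0010,-0.00485,-0.0004,0, 0,0,0,-0.0007,-0.00485,-0.0006,0]'; python3 -m inch '[0,0,0,-0.0007,-0.00485,-0.0007,0, 0,0,0,-0.0007,-0.00485,-0.0007,0]';python3 -m inch '[0,0,0,-0.0007,-0.00485,-0.0007,0, 0,0,0,-0.0007,-0.00485,-0.0007,0]'
```

```text
clock: 10.32
ee_pos: [0.6235, -0.0412, 0.2407]
orientation: [[0.02, 0.99, -0.141], [0.135, -0.143, -0.981], [-0.991, 0.001, -0.136]]
force: [-0.6, -0.9, 1.6]
width: 0.0147
clock: 10.48
ee_pos: [0.6221, -0.0509, 0.2393]
orientation: [[0.02, 0.99, -0.141], [0.135, -0.143, -0.98], [-0.991, 0.001, -0.137]]
force: [-0.1, -0.6, 1.7]
width: 0.0152
clock: 10.65
ee_pos: [0.6207, -0.0601, 0.238]
orientation: [[0.02, 0.99, -0.141], [0.136, -0.143, -0.98], [-0.99, 0.001, -0.138]]
force: [0.6, 2.5, 1.0]
width: 0.0153
```

```bash
python3 -m inch '[0,0,0,-0.0007,-0.00485,-0.0008,0, 0,0,0,-0.0007,-0.00485,-0.0007,0]'; python3 -m inch '[0,0,0,-0.0007,-0.00485,-0.0007,0, 0,0,0,-0.0007,-0.00485,-0.0007,0]';python3 -m inch '[0,0,0,-0.0007,-0.00485,-0.0007,0, 0,0,0,-0.0007,-0.00485,-0.0007,0]';python3 look.py scene 150 120 290 220 5.5 sl3
```

```text
clock: 10.82
ee_pos: [0.6192, -0.0701, 0.2366]
orientation: [[0.02, 0.99, -0.141], [0.135, -0.142, -0.98], [-0.991, 0.001, -0.137]]
force: [1.0, 0.0, 0.8]
width: 0.0152
clock: 10.98
ee_pos: [0.6177, -0.08, 0.2351]
orientation: [[0.02, 0.99, -0.141], [0.135, -0.143, -0.981], [-0.991, 0.001, -0.137]]
force: [0.5, -0.3, 1.3]
width: 0.0155
clock: 11.15
ee_pos: [0.6163, -0.0896, 0.2338]
orientation: [[0.02, 0.99, -0.141], [0.135, -0.143, -0.98], [-0.991, 0.001, -0.137]]
force: [0.8, -0.3, 2.5]
width: 0.0152
11.2 [ 0.6162 -0.0904  0.2337] [-0.25 -1.96  3.02] [-0.14  -0.083 -0.014] 0.0151
```

View pics/sl3.png

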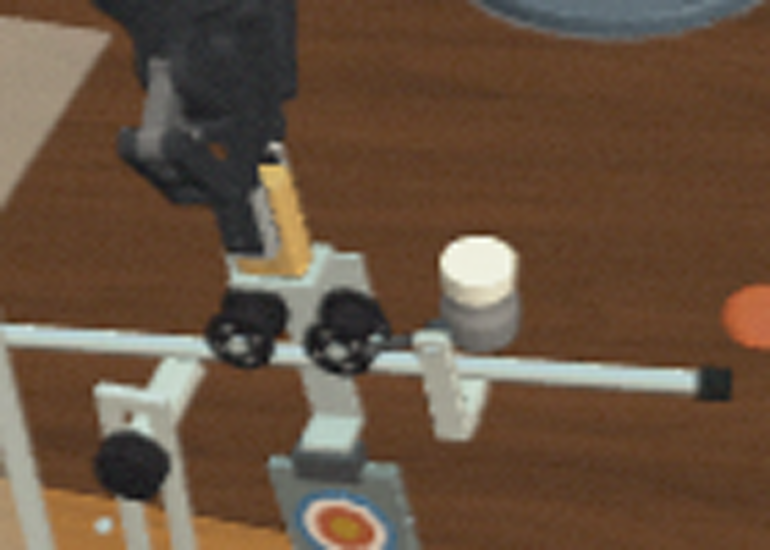

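```bash
python3 -m inch '[0,0,0,-0.0006,-0.00390,-0.0005,0, 0,0,0,-0.0006,-0.00390,-0.00055,0, 0,0,0,0,0,0,0]'; python3 -m inch '[0,0,0,0,0,0,0,0,0,0,0,0,0,0]';python3 look.py scene 150 100 290 220 5.5 sl4
```

```text
clock: 11.45
ee_pos: [0.6151, -0.0975, 0.2327]
orientation: [[0.02, 0.99, -0.142], [0.135, -0.143, -0.98], [-0.991, 0.001, -0.137]]
force: [1.0, -1.4, 1.6]
width: 0.0151
clock: 11.62
ee_pos: [0.6152, -0.0968, 0.2328]
orientation: [[0.02, 0.99, -0.141], [0.136, -0.143, -0.98], [-0.991, 0.001, -0.137]]
force: [0.8, -0.6, 1.9]
width: 0.0151
11.67 [ 0.6153 -0.0967  0.2328] [ 0.48 -1.01  2.12] [-0.16  -0.14  -0.025] 0.0148
```

View pics/sl4.png

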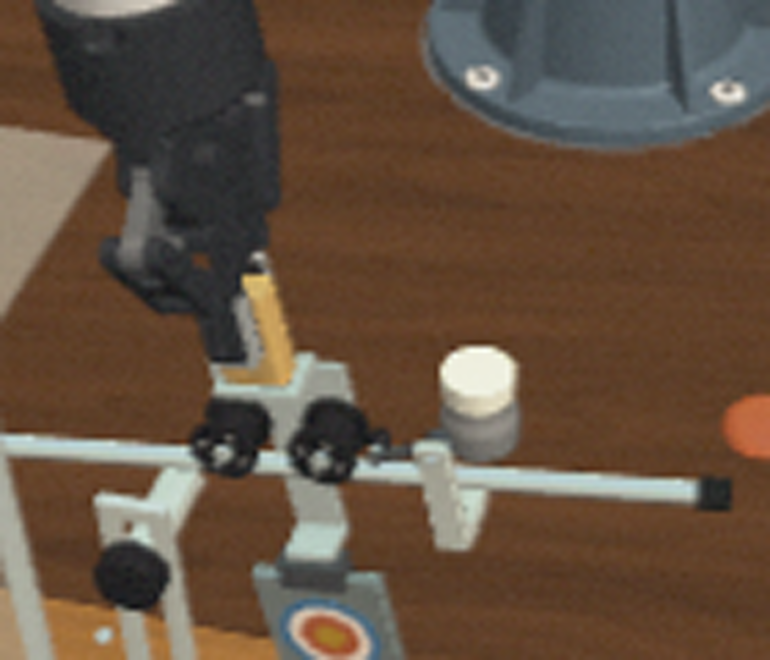

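```bash
python3 - <<'E'
from st import *
S=pickle.load(open("sl4.pkl","rb"))
p=onz(S,199.7,182.2,.205); print(L(p)-np.array([.0014,0,0]))
E
```

```text
[-0.01451367  0.01045246  0.205     ]
```

```bash
python3 -m inch '[0,0,0,0,0,0,0.06, 0,0,0,0,0,0,0.06, 0,0,0,0,0,0,0.06, 0,0,0,0,0,0,0.06, 0,0,0,0,0,0,0.06, 0,0,0,0,0,0,0.06]';python3 look.py scene 70 100 290 240 3.6 rel1
```

```text
clock: 12.17
ee_pos: [0.6151, -0.0967, 0.2327]
orientation: [[0.02, 0.99, -0.141], [0.136, -0.142, -0.98], [-0.991, 0.0, -0.137]]
force: [-0.5, 0.4, -0.3]
width: 0.0599
12.22 [ 0.6152 -0.0968  0.2327] [ 0.42 -0.31  0.41] [-0.035  0.079 -0.002] 0.0603
```

View pics/rel1.png

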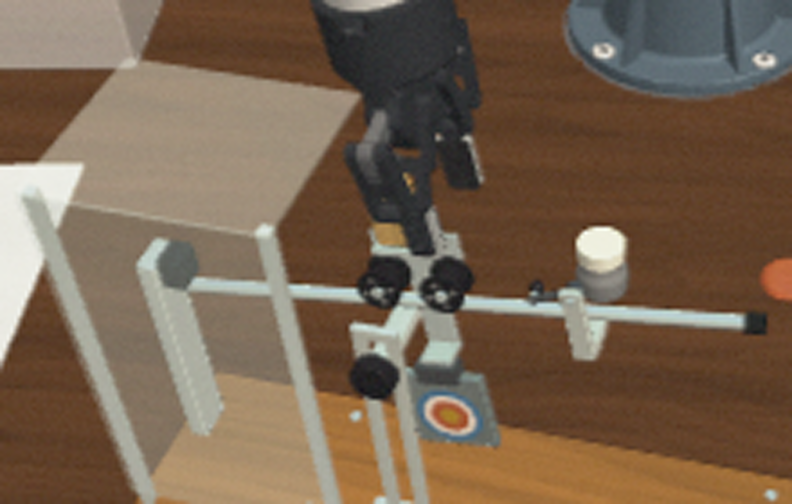

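```bash
python3 -m inch '[0,0,0,0,0,0,0.085, 0,0,0,0,0,0,0.085, 0,0,0,0,0,0,0.085, 0,0,0,0,0,0,0.085, 0,0,0,0,0,0,0.085, 0,0,0,0,0,0,0.085, 0,0,0,0,0,0,0.085, 0,0,0,0,0,0,0.085, 0,0,0,0,0,0,0.085, 0,0,0,0,0,0,0.085]';python3 look.py scene 70 100 290 240 3.6 rel2
```

```text
clock: 13.05
ee_pos: [0.6152, -0.0968, 0.2327]
orientation: [[0.02, 0.99, -0.141], [0.136, -0.143, -0.98], [-0.991, 0.0, -0.137]]
force: [0.3, 0.4, 0.3]
width: 0.0849
13.1 [ 0.6152 -0.0968  0.2327] [ 0.49 -0.13  0.17] [-0.04  -0.008 -0.023] 0.085
```

View pics/rel2.png

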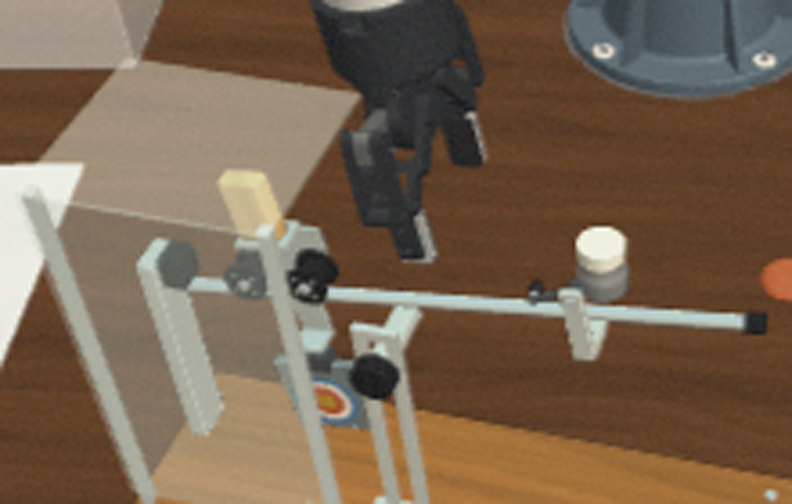

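Rolling freely under the cover; the open fingers stand clear. I'll lift straight up and let it come to rest.

```bash
python3 -m inch '[0,0,0,0,0.003,0.012,0.085, 0,0,0,0,0.003,0.012,0.085, 0,0,0,0,0.003,0.015,0.085, 0,0,0,0,0.003,0.015,0.085, 0,0,0,0,0.003,0.015,0.085, 0,0,0,0,0,0,0.085, 0,0,0,0,0,0,0.085, 0,0,0,0,0,0,0.085, 0,0,0,0,0,0,0.085, 0,0,0,0,0,0,0.085]';python3 look.py scene 70 100 290 240 3.6 rel3
```

```text
clock: 13.93
ee_pos: [0.6149, -0.0818, 0.3009]
orientation: [[0.019, 0.99, -0.141], [0.136, -0.143, -0.98], [-0.991, -0.001, -0.137]]
force: [-0.2, -0.2, -0.4]
width: 0.0848
13.98 [ 0.615  -0.0819  0.301 ] [-0.43 -0.69 -0.41] [-0.056  0.018  0.001] 0.0853
```

View pics/rel3.png

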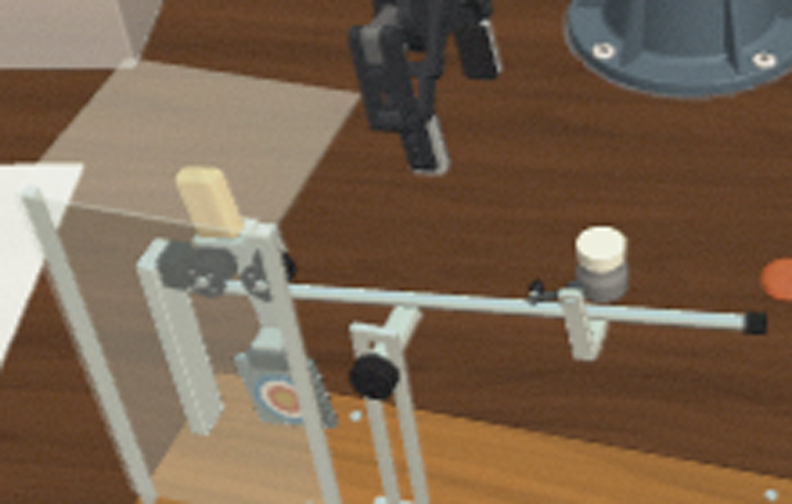

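```bash
for i in 1 2; do python3 -m inch '[0,0,0,0,0,0,0.085, 0,0,0,0,0,0,0.085, 0,0,0,0,0,0,0.085, 0,0,0,0,0,0,0.085, 0,0,0,0,0,0,0.085, 0,0,0,0,0,0,0.085, 0,0,0,0,0,0,0.085, 0,0,0,0,0,0,0.085, 0,0,0,0,0,0,0.085, 0,0,0,0,0,0,0.085]' >/dev/null; python3 look.py scene 70 100 290 240 3.6 fin$i; done
python3 - <<'E'
from st import *
a,b,c=[pickle.load(open(f"{n}.pkl","rb"))["img"].astype(int) for n in("rel3","fin1","fin2")]
f=lambda p,q:abs(p-q)[130:230,90:170].sum(2).max()
print(f(a,b),f(b,c))
E
```

```text
14.87 [ 0.6152 -0.0818  0.3018] [0.21 0.17 0.3 ] [-0.053  0.    -0.003] 0.0845
15.75 [ 0.6152 -0.0818  0.3018] [-0.6   0.17  0.59] [-0.056 -0.059  0.002] 0.085
32 37
```

View pics/fin2.png

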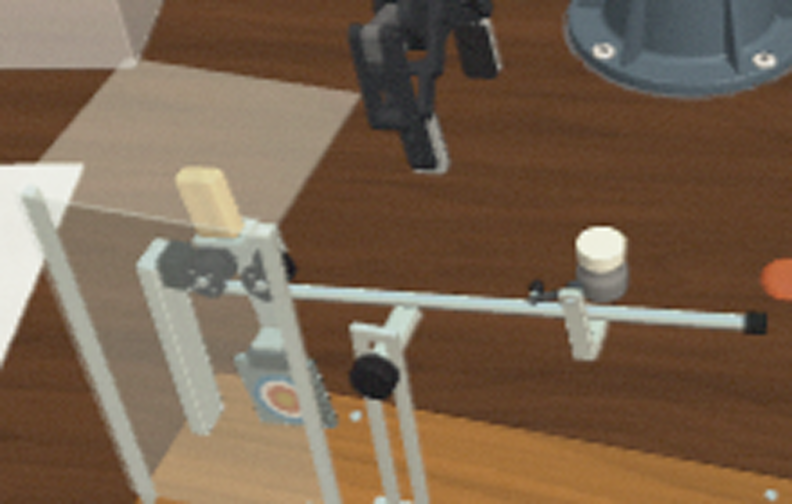

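```bash
python3 - <<'E'
from st import *
S=pickle.load(open("fin2.pkl","rb"))
print(L(onz(S,135.3,179.6,.182))-np.array([.0014,0,0]))
a=pickle.load(open("s0.pkl","rb"))["scene"]["img"].astype(int);b=S["img"].astype(int)
d=abs(a-b).sum(2)
for n,(x0,y0,x1,y1) in dict(jar=(226,160,248,192),pebble=(278,170,300,185),tape=(374,245,414,280),brush=(272,282,346,312)).items(): print(n,d[y0:y1,x0:x1].max(),(d[y0:y1,x0:x1]>80).sum())
E
python3 look.py top 120 100 450 260 2.4 fint
```

```text
[0.14755986 0.01598351 0.182     ]
jar 25 0
pebble 22 0
tape 30 0
brush 30 0
15.8 [ 0.6152 -0.0818  0.3018] [ 0.41  0.49 -0.63] [-0.065  0.032  0.028] 0.0848
```

View pics/fint.png

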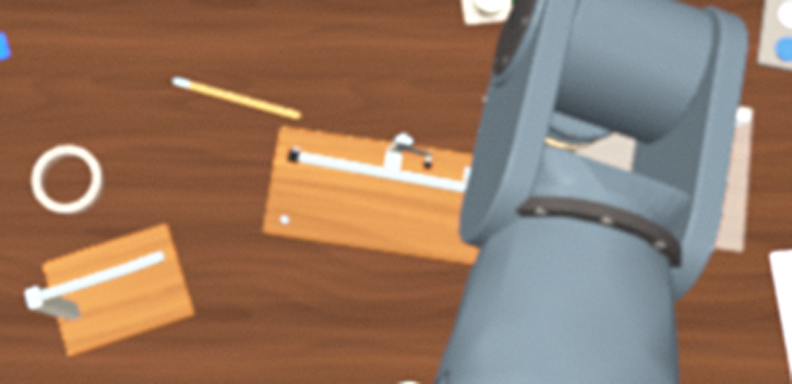

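```bash
python3 -m inch '[0,0,0,0,0.01,0.02,0.085, 0,0,0,-0.01,0.03,0.01,0.085, 0,0,0,-0.01,0.03,0.005,0.085, 0,0,0,-0.015,0.03,0,0.085, 0,0,0,-0.015,0.035,0,0.085, 0,0,0,-0.015,0.035,0,0.085, 0,0,0,-0.015,0.035,0,0.085, 0,0,0,-0.015,0.035,0,0.085, 0,0,0,-0.015,0.035,0,0.085, 0,0,0,-0.01,0.03,0,0.085]'
python3 look.py top 330 120 450 220 6 fint2;python3 look.py scene 90 130 200 230 6.5 fins2
```

```text
clock: 16.63
ee_pos: [0.4937, 0.2251, 0.3371]
orientation: [[0.02, 0.99, -0.141], [0.136, -0.142, -0.98], [-0.991, 0.001, -0.137]]
force: [0.3, 0.4, -0.4]
width: 0.0848
16.68 [0.4925 0.2289 0.3372] [-1.22  3.68  0.01] [0.015 0.009 0.024] 0.0851
16.73 [0.4936 0.2266 0.3371] [ 0.62 -1.   -0.85] [-0.074  0.021 -0.008] 0.0847
```

View pics/fint2.png

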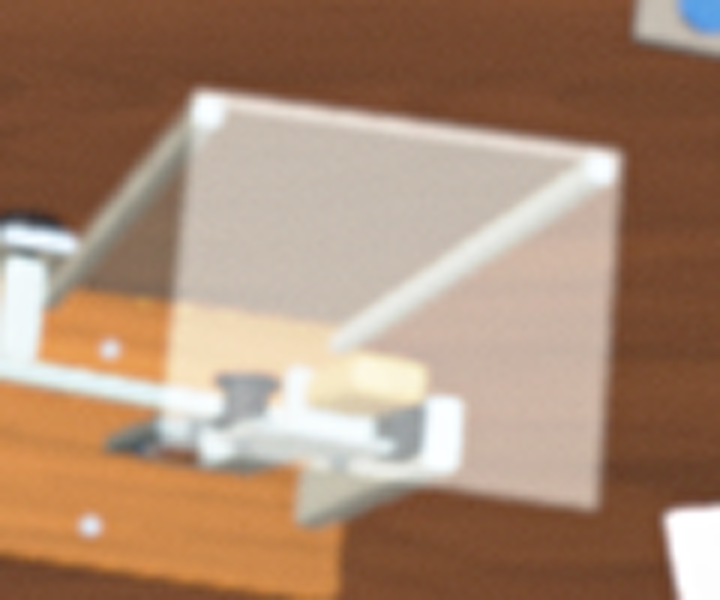

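View pics/fins2.png

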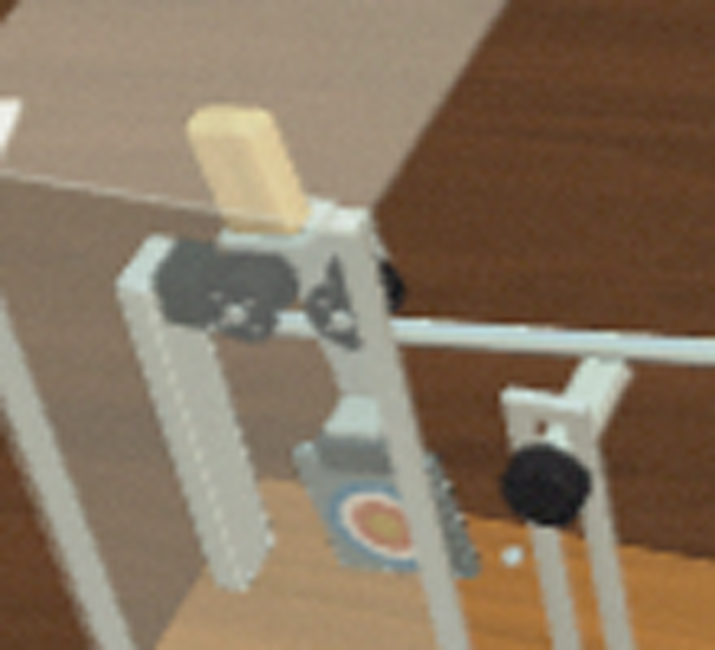

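```bash
python3 - <<'E'
from st import *
T=pickle.load(open("fint2.pkl","rb"));S=pickle.load(open("fins2.pkl","rb"))
g=onz(T,330+360/6,120+376/6,.266);print(L(g)-[.094*.1364,0,0])
g=onz(S,90+230/6.5,130+115/6.5,.266);print("S grip top",L(g)-[.094*.1364,0,0])
print("S hub",L(onz(S,134.5,179,.182))-[.0014,0,0])
# same-view uphill wheel vs stop position
print("left wheel T",L(onz(T,330+247/6,120+398/6,.187)))
E
python3 - <<'E'
from rig import env
print(env.sense()["clock"])
E
```

```text
[ 0.1398553  -0.00450663  0.266     ]
S grip top [0.1489298  0.00149417 0.266     ]
S hub [0.15030826 0.01451338 0.182     ]
left wheel T [1.32083108e-01 5.70397690e-05 1.87000000e-01]
16.7333
```

```bash
python3 -m inch '[0,0,0,0,0,0,0.085, 0,0,0,0,0,0,0.085, 0,0,0,0,0,0,0.085]'; python3 -c "
from rig import env
import numpy as np
print(np.abs(env.sense()['dq']).max()); env.sign_off()"
```

```text
clock: 16.98
ee_pos: [0.4956, 0.2223, 0.3367]
orientation: [[0.02, 0.99, -0.142], [0.135, -0.144, -0.98], [-0.991, 0.0, -0.137]]
force: [0.3, -0.3, 0.4]
width: 0.0852
0.004119822732717624
the job is handed in; nothing more can be done
```

The hanger now hangs on the drying rail under the dust cover, at rest against the rubber stop. I handed the job in at about 17 s; no verdict is reported.

I unhooked it from the painting stand and tilted it to the rail's slope, which I measured at about 7.8 degrees. I let its wheels down about 80 mm above the keeper, slid it past in small steps, and let go at a stand x of about -12 to -15 mm. It rolled under the cover by itself.

**Last checks**
- **At rest:** the pictures of the hanger did not change over the 1.8 s I watched.
- **Position at the stop:** the uphill wheel in the top view gives an origin of about 0.153 m. The wheel hubs in the scene view give about 0.150 m, so both are within 0.146 to 0.162. It looks flush with the stop.
- **Force on the rail:** my peak estimate was about 11 N, while setting it down, against the 20 N limit. While sliding I aimed for 2 to 7 N.
- **Bystanders:** in the scene view the picture around all four had not changed from the start.
- **Robot clear:** the arm is off the stand, standing still, and touching nothing.

**What disagreed**
- **Grip top estimates:** these gave a lower position, about 0.140 m from the top view and 0.149 m from the scene view. I put less weight on them because the grip's edges were hard to separate under the cover.
- **Tool description:** the open fingertips were about 33 mm further back than the stated TCP puts them. I set the grasp height from the pictures instead.

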